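# Stack seed dishes under a sprung loupe and hold it at its mark

### The job

Stack the seed dishes squarely on the loupe stand for inspection: the yellow-banded dish on the white one that already stands on the black disc, and the blue-banded dish on top. Then take hold of the sprung lens arm (it has an orange grip tab) and pull it out over the pile until the red band on its rod is at the mouth of the sleeve, and finish holding it still there, without letting go (its spring would draw it back). Leave the tube rack, the magnet and the brown bottle where they stand.

Things in the scene. Friction and masses are not known exactly. Their poses are not given: they have to be found in the camera images.
- stand: Fixed loupe stand: a grey base plate 435 x 100 mm, 8 mm thick, that carries a black viewing disc (80 mm across) at one end and a horizontal clear sleeve (22 mm across) on two white posts at the other. Origin: on the table under the centre of the viewing disc. Its x axis is level and runs along the plate, from the sleeve towards the disc: this is the direction in which the lens arm is pulled; z is up. Its place and yaw vary.
- disc_centre (a point): Centre of the viewing disc's top face, 10 mm above the table (axes as stand).
- sleeve_mouth (a point): Centre of the sleeve's open end (face of its aluminium collar, 29 mm across), 85 mm above the table and 223 mm behind the disc's centre; axes as stand, x along the pull.
- loupe (a joint): How far the lens arm is pulled out of the sleeve, in m: 0 fully home (as at the start), 0.12 with the centre of the red band exactly at the sleeve's mouth, 0.15 at the end stop (past the mark). A spring (about 2 N at home, 8 N at the mark) draws it home when let go.
- lens_arm: The lens arm that slides out of the sleeve: a 12 mm steel rod with, at its outer end, a black block, an orange grip tab standing up on it and a round lens in a black ring (64 mm across, 8 mm thick). Origin: on the rod's axis, 85 mm above the table, under the middle of the tab; axes as stand. Home, the lens centre is 120 mm short of the disc's centre; at the mark the lens is centred above the disc, its underside 81 mm above the table (a full pile is 58 mm high).
- grip_tab (a point): Middle of the orange grip tab's upper part, 115 mm above the table (axes as stand). The tab is 14 mm thick along the pull, 24 mm wide across it; it reaches from 92 to 130 mm above the table. Free space: 43 mm behind the tab to the sleeve's collar at home; the lens ring lies ahead of it, its top 89 mm above the table.
- red_band (a point): Centre of the red band, 8 mm wide and 17 mm across, round the rod; it lies inside the clear sleeve, 120 mm behind its mouth, while the arm is home, and moves with the arm.
- lens_centre (a point): Centre of the lens, 45 mm ahead of the tab along the pull (axes as stand).
- dish_white: Closed round dish, white round its side and rim with seeds on a pale card inside the lid, 60 mm across, 16 mm high, about 45 g, loose on the viewing disc near its centre. Origin: centre of its underside; z up.
- dish_yellow: Closed round dish, yellow round its side and rim with seeds on a pale card inside the lid, same size (60 mm across, 16 mm high), lying on the table on the robot's left. Origin: centre of its underside; z up. It goes second in the pile.
- dish_blue: Closed round dish, blue round its side and rim with seeds on a pale card inside the lid, same size (60 mm across, 16 mm high), lying on the table on the robot's left; the yellow and blue dishes swap places at random. Origin: centre of its underside; z up. It goes on top.
- tube_rack: Bystander: white rack of small capped tubes, 75 x 150 x 48 mm, beyond the stand. Origin: centre of its underside.
- magnet: Bystander: red horseshoe magnet standing on its poles, 22 x 50 x 59 mm, on the robot's side of the stand. Origin: centre of its underside.
- amber_bottle: Bystander: brown bottle, 48 mm across, 110 mm high, beyond the stand. Origin: centre of its underside.

How it is judged:
By the outcome, as a careful person would: the job done as asked, in the order asked, and still so for the second after the job is handed in, while the arm keeps its last pose, push and grip.
It also fails if it takes over 72 s, if anything falls off the work surface, if the arm or the gripper's body presses on something with over 40 N, if the wrist force passes 120 N, or if a joint passes its speed limit or range.

### The arm

A 6-joint arm with a two-finger parallel gripper is mounted at the origin on the work surface. World frame = base frame: x ahead of the robot, y to its left, z up, the work surface at z = 0. Lengths are in m, angles in rad, forces in N, time in s.
With the tool pointing down it reaches from about 0.35 to 0.975 m from the base axis. Payload 4.9 kg.
Tool frame: the origin (TCP) lies midway between the tips of the shut fingers; the grasp point (between the pads) lies 19 mm behind it; z points along the fingers, y is the line along which they close (so a half turn about z gives the same grasp; the last joint's range is limited). The gripper opens to 85 mm and grips with 20 to 120 N. Pads are 22 mm wide; open, the fingers measure 114 mm over their backs; the gripper's body (76 mm by 85 mm) begins 54 mm behind the grasp point. The pads swing forward as they close: fully open they stand 13 mm farther back than shut.
Start: joints at [-1.312, 0.053, 1.613, -0, 1.476, -0.119], TCP at [0.231, -0.581, 0.231] pointing down, gripper open.
Joint ranges: [-3.01, 3.01], [-1.01, 2.22], [0.06, 2.58], [-1.02, 4.17], [0.09, 2.62], [-3.14, 3.14]. Speed limits (rad/s): [2.57, 2.57, 3.14, 3.14, 3.14, 3.14].

### API

Orientations are given as a rotation vector (axis times angle).
In Python, from station import ctrl gives the robot as it stands.
- The arm moves only by the shell command python3 -m handwheel 'ROWS' [FORCE]. ROWS is JSON, a list of rows, each an object with "gripper": the gripper command: -1 is fully open, 1 is shut, values between are in proportion; "offset": the shift along the tool's x, y, z in mm, a list of three; "rotation": the turn, a rotation vector about the tool's x, y, z in rad, a list of three. A call has exactly 8 rows; each row is the pose to reach, as a shift and turn from the pose commanded when the call began, along the tool's axes at that moment; what a row does not reach only later rows make up. A row lasts 1/8 s, in which the tool goes at most 62.5 mm and 10.7 degrees, less where a joint would pass 70% of its speed; a pose out of reach is approached as far as the arm can. A call with a gripper value outside its range is refused whole. The fingers move at their own pace and stop on an object; FORCE is the grip in N (left out, the last holds). Time passes only in rows, so rows that repeat a pose let the fingers close, or fill a call up. It gives the time, the measured TCP pose, the force, the opening and the grip force at its end, in the units of the state.
- ctrl.get_obs(): the state, without advancing time (a new reading comes with each control period).
- ctrl.get_image(name): name is "scene" or "top" or "wrist"; returns a dict with "image" (420x560x3 uint8, red, green, blue), "fovy" (degrees; the focal length in pixels is half the picture's height over the tangent of half this angle, whatever the lens; pixels are square), "cx", "cy" (the principal point, pixels), "k1" (the pictures are not rectified: a ray, as slopes to the right and down, at radius r is drawn at 1 + k1 r^2 times it, then the intrinsics apply), "xyz" and "attitude" of the camera in the world. Camera axes: x right, y up, looking along -z (the intrinsics and any distortion apply to the point x, -y, -z); pixel columns grow to the right and rows downward; lengths in m; the calibration is good to about 2 mm. A picture is of the moment at which its call begins. There is no depth.
- ctrl.finish_job(): hands the job in; it is judged then, once.
The state is a dict: "t": time; "q": joint angles; "dq": joint speeds; "effort": joint torques, N m; "tool_pos": TCP position; "tool_rot": TCP orientation; "contact_force": force on the tool from outside, world axes, zero at the start; "wrist_torque": the same for the moment, N m; "opening": finger opening in m; "grip_force": force on a finger pad.
Only numpy, scipy, OpenCV 4.12 (cv2) and the standard library are available. Lean on these libraries where they do the work, as an engineer would, in place of code of your own. Each camera call takes 0.05 s, during which the arm holds its last target. There are 200 camera calls.

## Working session

There is one attempt and no reset: what is moved stays moved. The work goes in short steps, Python scripts to look and compute and a shell command to move; the robot and the scene stay as the last step left them, time stands still between calls to the robot, and variables do not carry over. Pictures are saved under pics/ and viewed, at most 12 in all, crops included, and the job is handed in when it is done.

```bash
ls; mkdir -p pics; python3 - <<'E'
from station import ctrl
import cv2,numpy as np
o=ctrl.get_obs();print({k:np.round(v,3).tolist() for k,v in o.items()})
ims=[]
for n in("scene","top","wrist"):
    d=ctrl.get_image(n);cv2.imwrite(f"pics/{n}0.png",d["image"][:,:,::-1])
    print(n,{k:np.round(v,4).tolist() for k,v in d.items() if k!="image"})
E
```

```text
pics
{'t': 0.0, 'q': [-1.312, 0.053, 1.614, -0.0, 1.476, -0.119], 'dq': [0.001, 0.0, -0.0, 0.001, -0.002, 0.001], 'effort': [0.002, -39.369, -37.017, 0.0, 0.007, -0.0], 'tool_pos': [0.23, -0.58, 0.23], 'tool_rot': [-3.084, -0.59, 0.0], 'contact_force': [0.217, -0.202, -0.749], 'wrist_torque': [-0.002, -0.017, 0.003], 'grip_force': 0.0, 'opening': 0.085}
scene {'fovy': 47.2228, 'cx': 270.6366, 'cy': 213.5125, 'k1': -0.0027, 'xyz': [1.2214, 0.1006, 0.7666], 'attitude': [0.5865, 0.652, 1.5382]}
top {'fovy': 55.795, 'cx': 284.5511, 'cy': 212.2813, 'k1': -0.1179, 'xyz': [0.5105, 0.0493, 0.9154], 'attitude': [0.0628, -0.1098, -1.5858]}
wrist {'fovy': 60.6015, 'cx': 279.9999, 'cy': 205.0885, 'k1': -0.082, 'xyz': [0.2949, -0.5545, 0.3726], 'attitude': [-0.2398, 0.1655, -1.1855]}
```

View pics/top0.png

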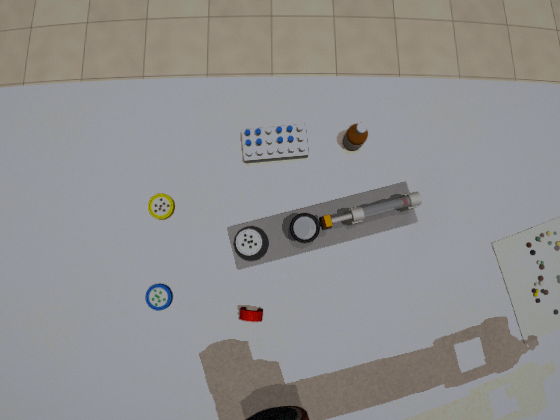

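View pics/scene0.png

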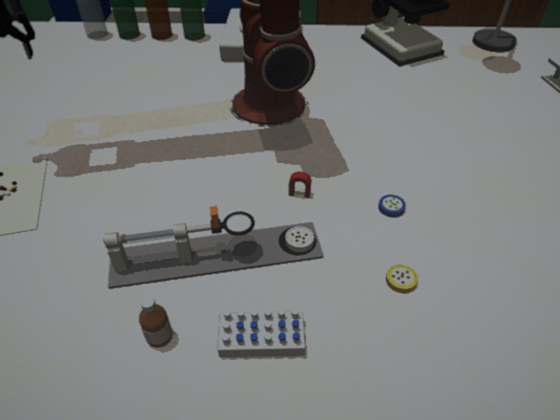

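```bash
cat > h.py <<'E'
import numpy as np, cv2
from scipy.spatial.transform import Rotation as R
from station import ctrl
class Cam:
    def __init__(s,n):
        d=ctrl.get_image(n); s.im=d["image"]; s.f=210/np.tan(np.radians(d["fovy"])/2)
        s.c=np.array([d["cx"],d["cy"]]); s.k=d["k1"]; s.p=np.array(d["xyz"]); s.R=R.from_rotvec(d["attitude"])
        s.hsv=cv2.cvtColor(s.im,cv2.COLOR_RGB2HSV)
        K=np.array([[s.f,0,s.c[0]],[0,s.f,s.c[1]],[0,0,1]]); s.K=K; s.D=np.array([s.k,0,0,0.])
    def ray(s,px):
        u=cv2.undistortPoints(np.array(px,float).reshape(-1,1,2),s.K,s.D).reshape(-1,2)
        v=s.R.apply(np.c_[u[:,0],-u[:,1],-np.ones(len(u))]); return v/np.linalg.norm(v,axis=1)[:,None]
    def plane(s,px,z):
        v=s.ray(px); return s.p+v*((z-s.p[2])/v[:,2])[:,None]
    def proj(s,P):
        q=s.R.inv().apply(np.atleast_2d(P)-s.p); x=np.c_[q[:,0],-q[:,1]]/-q[:,2:3]
        return x*(1+s.k*(x**2).sum(1))[:,None]*s.f+s.c
    def mask(s,lo,hi,minarea=15):
        m=cv2.inRange(s.hsv,np.array(lo),np.array(hi)); m=cv2.morphologyEx(m,cv2.MORPH_CLOSE,np.ones((3,3)))
        c,_=cv2.findContours(m,cv2.RETR_EXTERNAL,cv2.CHAIN_APPROX_NONE)
        return sorted([k for k in c if cv2.contourArea(k)>minarea],key=cv2.contourArea)[::-1]
def tri(c1,p1,c2,p2):
    a,b=c1.ray([p1])[0],c2.ray([p2])[0]; t=np.linalg.lstsq(np.c_[a,-b],c2.p-c1.p,rcond=None)[0]
    A,B=c1.p+t[0]*a,c2.p+t[1]*b; return (A+B)/2,np.linalg.norm(A-B)
def cen(c):
    m=cv2.moments(c); return np.array([m["m10"],m["m01"]])/m["m00"]
COL=dict(yellow=((24,130,90),(35,255,255)),blue=((100,120,80),(125,255,255)),orange=((8,170,120),(20,255,255)),red=((0,170,70),(5,255,255)))
E
python3 - <<'E'
from h import *
S,T=Cam("scene"),Cam("top")
for n,(lo,hi) in COL.items():
    for C,l in((S,"S"),(T,"T")):
        print(n,l,[(np.round(cen(c)).astype(int).tolist(),int(cv2.contourArea(c)),np.round(C.plane([cen(c)],.012)[0],3).tolist()) for c in C.mask(lo,hi)[:6]])
# black things: disc, ring
for C,l in((S,"S"),(T,"T")):
    print("black",l,[(np.round(cen(c)).astype(int).tolist(),int(cv2.contourArea(c)),np.round(C.plane([cen(c)],.01)[0],3).tolist()) for c in C.mask((0,0,0),(180,255,60),60)[:8]])
E
```

```text
yellow S [([402, 277], 511, [0.629, 0.306, 0.012])]
yellow T [([160, 206], 480, [0.629, 0.307, 0.012])]
blue S [([392, 204], 320, [0.421, 0.31, 0.012]), ([254, 336], 25, [0.776, 0.028, 0.012]), ([296, 335], 24, [0.77, 0.103, 0.012]), ([239, 337], 23, [0.778, 0.003, 0.012]), ([282, 323], 23, [0.747, 0.076, 0.012]), ([240, 324], 23, [0.752, 0.001, 0.012])]
blue T [([158, 297], 493, [0.423, 0.311, 0.012]), ([258, 131], 17, [0.803, 0.081, 0.012]), ([289, 128], 16, [0.81, 0.007, 0.012]), ([279, 129], 16, [0.808, 0.031, 0.012]), ([290, 138], 16, [0.785, 0.005, 0.012]), ([280, 139], 16, [0.783, 0.029, 0.012])]
orange S [([214, 210], 23, [0.464, -0.091, 0.012])]
orange T []
red S [([300, 175], 37, [0.33, 0.1, 0.012])]
red T [([250, 315], 188, [0.379, 0.102, 0.012])]
black S [([283, 31], 20616, [-0.465, 0.019, 0.01]), ([199, 257], 1268, [0.598, -0.101, 0.01]), ([401, 51], 717, [-0.327, 0.422, 0.01]), ([236, 224], 612, [0.501, -0.036, 0.01]), ([162, 331], 307, [0.774, -0.138, 0.01]), ([292, 246], 215, [0.558, 0.089, 0.01]), ([299, 187], 121, [0.374, 0.099, 0.01]), ([208, 273], 69, [0.639, -0.076, 0.01])]
black T [([251, 243], 888, [0.541, 0.1, 0.01]), ([305, 227], 786, [0.574, -0.025, 0.01]), ([281, 413], 596, [0.156, 0.038, 0.01]), ([349, 143], 118, [0.773, -0.134, 0.01])]
```

```bash
cat > go.py <<'E'
# usage: go.py x y z heading  -> offset(mm) and rotation in tool axes
import sys,numpy as np
from scipy.spatial.transform import Rotation as R
from station import ctrl
o=ctrl.get_obs(); x,y,z,h=map(float,sys.argv[1:5])
T=R.from_rotvec(o["tool_rot"]); G=R.from_matrix(np.array([[np.cos(h),np.sin(h),0],[np.sin(h),-np.cos(h),0],[0,0,-1.]]).T.T)
print("off",np.round(T.inv().apply(np.array([x,y,z])-o["tool_pos"])*1e3,1),"rot",np.round((T.inv()*G).as_rotvec(),4),"t",round(o["t"],2),"F",np.round(o["contact_force"],1),"op",np.round(o["opening"],4))
E
P='{"gripper":-1,"offset":[267,-227,0],"rotation":[0,0,-0.71]}'
python3 go.py 0.56 0.04 0.25 1.80
python3 -m handwheel '[{"gripper":-1,"offset":[50,-40,-2],"rotation":[0,0,-0.15]},{"gripper":-1,"offset":[98,-82,-5],"rotation":[0,0,-0.3]},{"gripper":-1,"offset":[146,-124,-10],"rotation":[0,0,-0.45]},{"gripper":-1,"offset":[194,-166,-15],"rotation":[0,0,-0.6]},{"gripper":-1,"offset":[242,-208,-20],"rotation":[0,0,-0.75]},{"gripper":-1,"offset":[290,-250,-20],"rotation":[0,0,-0.9]},{"gripper":-1,"offset":[338,-292,-20],"rotation":[0,0,-1.05]},{"gripper":-1,"offset":[386,-334,-20],"rotation":[0,0,-1.2]}]' 40
python3 go.py 0.56 0.04 0.25 1.80
```

```text
off [ 535.3 -455.3  -18.8] rot [-7.0000e-04 -7.0000e-04 -1.4222e+00] t 0.25 F [ 0.3 -0.4  0.5] op 0.0853
t: 1.25
tool_pos: [0.4616, -0.1361, 0.2516]
tool_rot: [2.208, 2.234, 0.0]
contact_force: [1.3, 0.3, 0.0]
opening: 0.0851
grip_force: 0.0
off [174.9 100.5   1.6] rot [ 0.0009  0.0006 -0.2174] t 1.25 F [1.3 0.3 0. ] op 0.0851
```

```bash
python3 -m handwheel '[{"gripper":-1,"offset":[45,25,0],"rotation":[0,0,-0.06]},{"gripper":-1,"offset":[90,50,0],"rotation":[0,0,-0.12]},{"gripper":-1,"offset":[135,76,0],"rotation":[0,0,-0.18]},{"gripper":-1,"offset":[165,94,0],"rotation":[0,0,-0.22]},{"gripper":-1,"offset":[175,100,0],"rotation":[0,0,-0.22]},{"gripper":-1,"offset":[175,100,0],"rotation":[0,0,-0.22]},{"gripper":-1,"offset":[175,100,0],"rotation":[0,0,-0.22]},{"gripper":-1,"offset":[175,100,0],"rotation":[0,0,-0.22]}]'
python3 - <<'E'
from h import *
W=Cam("wrist");cv2.imwrite("pics/w1.png",W.im[:,:,::-1])
print(W.p,W.R.apply([0,0,-1]),ctrl.get_obs()["tool_pos"])
E
```

```text
t: 2.25
tool_pos: [0.5595, 0.0367, 0.2514]
tool_rot: [1.957, 2.457, -0.0]
contact_force: [-0.1, -0.1, 0.4]
opening: 0.085
grip_force: 0.0
[0.54463106 0.1044793  0.39380585] [ 0.06060457 -0.26454606 -0.96246687] [0.55953806 0.03676627 0.25141473]
```

View pics/w1.png

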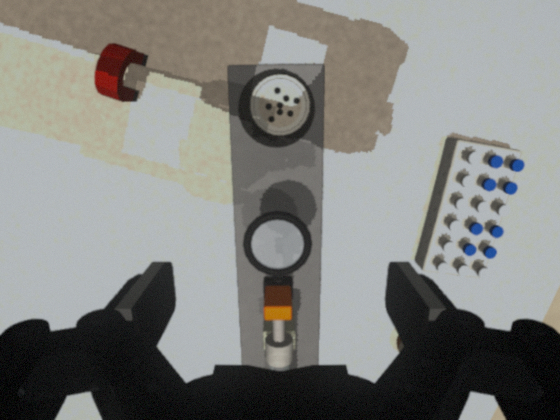

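```bash
cat > look.py <<'E'
from h import *
import sys
def holes(C,vmax=50):
    m=cv2.inRange(C.hsv,np.array((0,0,0)),np.array((180,255,vmax)))
    c,hh=cv2.findContours(m,cv2.RETR_CCOMP,cv2.CHAIN_APPROX_NONE); out=[]
    for i,k in enumerate(c):
        if hh[0][i][3]<0 and cv2.contourArea(k)>800:
            e=cv2.fitEllipse(cv2.convexHull(k)); ch=[c[j] for j in range(len(c)) if hh[0][j][3]==i]
            ch=max(ch,key=cv2.contourArea) if ch else None
            out.append((e,None if ch is None or cv2.contourArea(ch)<500 else cv2.fitEllipse(cv2.convexHull(ch))))
    return out
def fitc(C,k,z):  # circle fit of contour cast on plane z
    P=C.plane(k.reshape(-1,2),z)[:,:2]; (x,y),r=cv2.minEnclosingCircle(P.astype(np.float32))
    s=np.linalg.lstsq(np.c_[2*P,np.ones(len(P))],(P**2).sum(1),rcond=None)[0]
    return s[:2],np.sqrt(s[2]+s[:2]@s[:2])
E
python3 - <<'E'
from look import *
W=Cam("wrist")
for v in (40,55,70):
  for e,h in holes(W,v): print(v,np.round(e[0],1),np.round(e[1],1),None if h is None else (np.round(h[0],1),np.round(h[1],1)))
g=[]
for v in (40,55,70):
  for e,h in holes(W,v):
    if h is None: continue
    if 60<e[1][0]<90 : 
        z=.010 if e[0][1]<170 else .089
        pts=lambda q: cv2.ellipse2Poly(tuple(int(round(8*a)) for a in q[0]),tuple(int(round(4*a)) for a in q[1]),int(q[2]),0,360,4)/8
        print(v,"outer",fitc(W,pts(e),z),"inner",fitc(W,pts(h),.026 if z<.05 else z))
for c in W.mask(*COL["orange"]): print("orange",cen(c),cv2.minAreaRect(c),W.plane([cen(c)],.130))
E
```

```text
40 [279.3 378.2] [243.1 594.3] None
55 [279.8 378.2] [250.2 591.6] None
55 [278.6 252.2] [67.1 88.1] (array([276.9, 243.9]), array([52.6, 56.4]))
55 [275.8 107.9] [75.8 77. ] (array([279.4, 104.1]), array([62.9, 64.9]))
70 [279.9 378.1] [254.8 590.6] None
70 [277.1 246.2] [ 66.3 114.9] (array([276.9, 243.9]), array([51.9, 55.6]))
70 [271.1 105.5] [77.  91.6] (array([279.5, 104.1]), array([61.6, 63.8]))
55 outer (array([ 0.57316524, -0.02477065]), np.float64(0.03771755106409361)) inner (array([ 0.56941987, -0.01614962]), np.float64(0.025692444061961552))
55 outer (array([0.54140972, 0.09944131]), np.float64(0.03921208062305456)) inner (array([0.54418197, 0.10433262]), np.float64(0.03135614422768597))
70 outer (array([ 0.57103149, -0.02011823]), np.float64(0.045201675795592054)) inner (array([ 0.56941736, -0.01613348]), np.float64(0.025281622590388974))
70 outer (array([0.53632182, 0.10073273]), np.float64(0.04339629705830038)) inner (array([0.54432317, 0.10425965]), np.float64(0.030688456713220527))
orange [277.48843931 312.45134875] ((277.5, 313.0), (14.0, 27.0), 90.0) [[ 0.58012743 -0.0597088   0.13      ]]
```

```bash
python3 go.py 0.5443 0.1043 0.009 1.81
```

```text
off [6.920e+01 1.000e-01 2.424e+02] rot [ 0.0002  0.0002 -0.0136] t 2.35 F [-0.4  0.4 -0.1] op 0.0853
```

```bash
python3 -m handwheel '[{"gripper":-1,"offset":[40,0,10],"rotation":[0,0,-0.014]},{"gripper":-1,"offset":[69,0,40],"rotation":[0,0,-0.014]},{"gripper":-1,"offset":[69,0,80],"rotation":[0,0,-0.014]},{"gripper":-1,"offset":[69,0,120],"rotation":[0,0,-0.014]},{"gripper":-1,"offset":[69,0,150],"rotation":[0,0,-0.014]},{"gripper":-1,"offset":[69,0,170],"rotation":[0,0,-0.014]},{"gripper":-1,"offset":[69,0,180],"rotation":[0,0,-0.014]},{"gripper":-1,"offset":[69,0,180],"rotation":[0,0,-0.014]}]' 30
python3 go.py 0.5443 0.1043 0.009 1.81
python3 - <<'E'
from look import *
W=Cam("wrist");cv2.imwrite("pics/w2.png",W.im[:,:,::-1])
E
```

```text
t: 3.35
tool_pos: [0.5444, 0.1048, 0.0713]
tool_rot: [-1.939, -2.472, 0.0]
contact_force: [-0.1, -0.9, -0.1]
opening: 0.0853
grip_force: 0.0
off [-0.5 -0.2 62.3] rot [-0.0001 -0.      0.0016] t 3.35 F [-0.1 -0.9 -0.1] op 0.0853
```

View pics/w2.png

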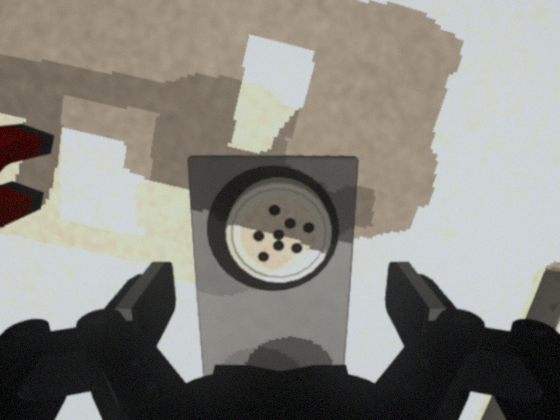

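```bash
python3 -m handwheel '[{"gripper":-1,"offset":[0,0,25],"rotation":[0,0,0]},{"gripper":-1,"offset":[0,0,45],"rotation":[0,0,0]},{"gripper":-1,"offset":[0,0,58],"rotation":[0,0,0]},{"gripper":-1,"offset":[0,0,62],"rotation":[0,0,0]},{"gripper":-1,"offset":[0,0,62],"rotation":[0,0,0]},{"gripper":-0.2,"offset":[0,0,62],"rotation":[0,0,0]},{"gripper":0.2,"offset":[0,0,62],"rotation":[0,0,0]},{"gripper":0.2,"offset":[0,0,62],"rotation":[0,0,0]}]' 25
python3 go.py 0.5414 0.0994 0.009 1.81
```

```text
t: 4.4
tool_pos: [0.5452, 0.105, 0.0104]
tool_rot: [1.937, 2.471, 0.002]
contact_force: [0.0, -0.2, 4.3]
opening: 0.0586
grip_force: 27.3
off [-4.5 -5.   1.4] rot [0.0019 0.0004 0.0019] t 4.4 F [ 0.  -0.2  4.3] op 0.0586
```

```bash
python3 -m handwheel '[{"gripper":0.2,"offset":[0,0,-1],"rotation":[0,0,0]},{"gripper":0.2,"offset":[-2,-2.2,-1],"rotation":[0,0,0]},{"gripper":0.2,"offset":[-4.1,-4.4,-1],"rotation":[0,0,0]},{"gripper":0.2,"offset":[-4.1,-4.4,-1],"rotation":[0,0,0]},{"gripper":0.2,"offset":[-4.1,-4.4,0],"rotation":[0,0,0]},{"gripper":0.2,"offset":[-4.1,-4.4,0],"rotation":[0,0,0]},{"gripper":-1,"offset":[-4.1,-4.4,0],"rotation":[0,0,0]},{"gripper":-1,"offset":[-4.1,-4.4,0],"rotation":[0,0,0]}]' 25
python3 -m handwheel '[{"gripper":-1,"offset":[0,0,0],"rotation":[0,0,0]},{"gripper":-1,"offset":[0,0,-30],"rotation":[0,0,0]},{"gripper":-1,"offset":[0,0,-80],"rotation":[0,0,0]},{"gripper":-1,"offset":[0,0,-120],"rotation":[0,0,0]},{"gripper":-1,"offset":[0,0,-140],"rotation":[0,0,0]},{"gripper":-1,"offset":[0,0,-150],"rotation":[0,0,0]},{"gripper":-1,"offset":[0,0,-150],"rotation":[0,0,0]},{"gripper":-1,"offset":[0,0,-150],"rotation":[0,0,0]}]'
cat > disc.py <<'E'
from look import *
W=Cam("wrist")
pts=lambda q: cv2.ellipse2Poly(tuple(int(round(8*a)) for a in q[0]),tuple(int(round(4*a)) for a in q[1]),int(q[2]),0,360,4)/8
for v in (45,55,65):
  for e,h in holes(W,v):
    if h is None: continue
    print(v,np.round(h[0],1),"outer",fitc(W,pts(e),.010),"inner",fitc(W,pts(h),.026))
E
python3 disc.py; python3 go.py 0.629 0.307 0.15 1.81
```

```text
t: 5.4
tool_pos: [0.5403, 0.0998, 0.0087]
tool_rot: [-1.938, -2.472, 0.001]
contact_force: [0.3, -0.1, -0.4]
opening: 0.0855
grip_force: 0.0
t: 6.4
tool_pos: [0.5399, 0.0998, 0.1572]
tool_rot: [-1.937, -2.47, 0.004]
contact_force: [-0.4, 0.6, -0.0]
opening: 0.0855
grip_force: 0.0
45 [281.  360.7] outer (array([ 0.59247022, -0.12768659]), np.float64(0.25268442686522014)) inner (array([ 0.57811346, -0.05147249]), np.float64(0.022280745121579952))
55 [280.5 360.7] outer (array([ 0.5925565 , -0.12796999]), np.float64(0.25298387572267006)) inner (array([ 0.57766611, -0.05157764]), np.float64(0.022089932097622934))
55 [281.7 195.8] outer (array([0.54150886, 0.10036808]), np.float64(0.039212128758396886)) inner (array([0.5415832 , 0.09915128]), np.float64(0.031657801027876645))
65 [280.5 360.8] outer (array([ 0.59290655, -0.12869157]), np.float64(0.25368095571229704)) inner (array([ 0.5776485 , -0.05157603]), np.float64(0.02204698677566565))
65 [281.8 195.9] outer (array([0.53637126, 0.1064961 ]), np.float64(0.04834744239693829)) inner (array([0.54176443, 0.09921852]), np.float64(0.031163057245183073))
off [180. 136.   7.] rot [-0.0033 -0.0006  0.0017] t 6.45 F [-0.4  0.9 -0.6] op 0.0854
```

```bash
python3 -m handwheel '[{"gripper":-1,"offset":[45,34,0],"rotation":[0.003,0,0]},{"gripper":-1,"offset":[90,68,0],"rotation":[0.003,0,0]},{"gripper":-1,"offset":[135,102,20],"rotation":[0.003,0,0]},{"gripper":-1,"offset":[170,128,40],"rotation":[0.003,0,0]},{"gripper":-1,"offset":[180,136,60],"rotation":[0.003,0,0]},{"gripper":-1,"offset":[180,136,67],"rotation":[0.003,0,0]},{"gripper":-1,"offset":[180,136,67],"rotation":[0.003,0,0]},{"gripper":-1,"offset":[180,136,67],"rotation":[0.003,0,0]}]'
cat > dish.py <<'E'
import sys; from look import *
W=Cam("wrist"); z=float(sys.argv[2])
c=W.mask(*COL[sys.argv[1]],minarea=200)[0]; q,r=fitc(W,cv2.convexHull(c),z); print(sys.argv[1],cen(c),q,r)
E
python3 dish.py yellow 0.016; python3 go.py 0.629 0.307 0.0 1.81
```

```text
t: 7.45
tool_pos: [0.6305, 0.3065, 0.0933]
tool_rot: [-1.939, -2.471, 0.002]
contact_force: [-0.1, 0.5, -0.0]
opening: 0.085
grip_force: 0.0
yellow [279.54317833 243.09197752] [0.63083736 0.30459858] 0.027082648297145163
off [ 0.8 -1.4 93.6] rot [-0.0013 -0.0001  0.0008] t 7.5 F [ 0.   0.1 -0. ] op 0.0853
```

```bash
python3 - <<'E'
from look import *
import h
W=Cam("wrist"); cv2.imwrite("pics/w3.png",W.im[120:360,150:410,::-1])
for lo in ((20,60,40),(20,90,60),(18,40,40)):
    c=W.mask(lo,(40,255,255),200)
    for k in c[:2]: print(lo,fitc(W,cv2.convexHull(k),.016),cv2.boundingRect(k))
E
```

```text
(20, 60, 40) (array([0.62940398, 0.30795123]), np.float64(0.030407014336866385)) (231, 166, 94, 93)
(20, 90, 60) (array([0.62941412, 0.30781333]), np.float64(0.030032728571406868)) (232, 167, 93, 91)
(18, 40, 40) (array([0.57065986, 0.35843657]), np.float64(0.1280062532746863)) (0, 7, 432, 252)
```

View pics/w3.png

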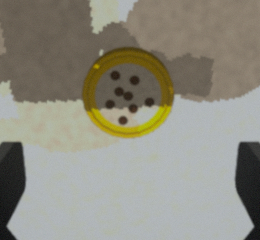

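```bash
sed -i 's/((24,130,90),(35/((20,90,60),(40/' h.py
python3 -m handwheel '[{"gripper":-1,"offset":[1.6,-0.7,40],"rotation":[0,0,0]},{"gripper":-1,"offset":[1.6,-0.7,70],"rotation":[0,0,0]},{"gripper":-1,"offset":[1.6,-0.7,88],"rotation":[0,0,0]},{"gripper":-1,"offset":[1.6,-0.7,94],"rotation":[0,0,0]},{"gripper":-1,"offset":[1.6,-0.7,94],"rotation":[0,0,0]},{"gripper":-0.2,"offset":[1.6,-0.7,94],"rotation":[0,0,0]},{"gripper":0.2,"offset":[1.6,-0.7,94],"rotation":[0,0,0]},{"gripper":0.2,"offset":[1.6,-0.7,94],"rotation":[0,0,0]}]' 30
python3 go.py 0.629 0.307 0.09 1.81
```

```text
t: 8.55
tool_pos: [0.63, 0.309, 0.0003]
tool_rot: [-1.938, -2.472, -0.0]
contact_force: [0.0, 0.0, 5.6]
opening: 0.0587
grip_force: 32.7
off [ -1.6  -1.5 -89.7] rot [-0.     -0.0004  0.0018] t 8.55 F [0.  0.  5.6] op 0.0587
```

```bash
python3 -m handwheel '[{"gripper":0.2,"offset":[0,0,-20],"rotation":[0,0,0]},{"gripper":0.2,"offset":[0,0,-60],"rotation":[0,0,0]},{"gripper":0.2,"offset":[0,0,-100],"rotation":[0,0,0]},{"gripper":0.2,"offset":[-35,-26,-100],"rotation":[0,0,0]},{"gripper":0.2,"offset":[-75,-57,-100],"rotation":[0,0,0]},{"gripper":0.2,"offset":[-105,-80,-100],"rotation":[0,0,0]},{"gripper":0.2,"offset":[-120,-90,-100],"rotation":[0,0,0]},{"gripper":0.2,"offset":[-120,-90,-100],"rotation":[0,0,0]}]' 30
python3 - <<'E'
from look import *
W=Cam("wrist"); o=ctrl.get_obs(); cv2.imwrite("pics/w4.png",W.im[:,:,::-1])
zt=o["tool_pos"][2]+.016; T=R.from_rotvec(o["tool_rot"])
for k in W.mask(*COL["yellow"],200)[:2]:
    q,r=fitc(W,cv2.convexHull(k),zt); print(q,r,cv2.boundingRect(k),"tool mm",T.inv().apply(np.array([*q,zt])-o["tool_pos"])*1e3)
E
python3 go.py 0.5403 0.0998 0.1 1.81
```

```text
t: 9.55
tool_pos: [0.5704, 0.1701, 0.0992]
tool_rot: [-1.939, -2.47, 0.002]
contact_force: [0.4, -0.9, -0.6]
opening: 0.0586
grip_force: 32.5
[0.57094775 0.17034065] 0.03029264058010101 (206, 210, 149, 144) tool mm [ -0.48868151   0.01876444 -16.00027936]
off [-61.7 -46.5  -0.7] rot [-0.0017 -0.0005  0.0012] t 9.6 F [-0.7 -0.   0.2] op 0.0583
```

View pics/w4.png

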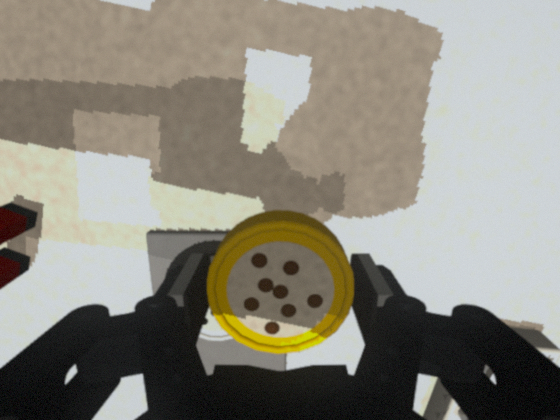

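```bash
python3 -m handwheel '[{"gripper":0.2,"offset":[-30,-22,0],"rotation":[0,0,0]},{"gripper":0.2,"offset":[-55,-40,0],"rotation":[0,0,0]},{"gripper":0.2,"offset":[-61.6,-45.3,20],"rotation":[0,0,0]},{"gripper":0.2,"offset":[-61.6,-45.3,40],"rotation":[0,0,0]},{"gripper":0.2,"offset":[-61.6,-45.3,58],"rotation":[0,0,0]},{"gripper":0.2,"offset":[-61.6,-45.3,64],"rotation":[0,0,0]},{"gripper":0.2,"offset":[-61.6,-45.3,67],"rotation":[0,0,0]},{"gripper":0.2,"offset":[-61.6,-45.3,67],"rotation":[0,0,0]}]' 30
python3 go.py 0.541 0.0995 0.0265 1.81
```

```text
t: 10.6
tool_pos: [0.5412, 0.1001, 0.032]
tool_rot: [-1.937, -2.471, 0.003]
contact_force: [-0.5, -0.1, 0.2]
opening: 0.0587
grip_force: 32.5
off [-0.5 -0.3  5.5] rot [-0.0024  0.0001  0.0021] t 10.6 F [-0.5 -0.1  0.2] op 0.0587
```

```bash
python3 -m handwheel '[{"gripper":0.2,"offset":[-0.5,-0.3,2],"rotation":[0.002,0,0]},{"gripper":0.2,"offset":[-0.5,-0.3,3],"rotation":[0.002,0,0]},{"gripper":0.2,"offset":[-0.5,-0.3,4],"rotation":[0.002,0,0]},{"gripper":0.2,"offset":[-0.5,-0.3,4.5],"rotation":[0.002,0,0]},{"gripper":0.2,"offset":[-0.5,-0.3,5],"rotation":[0.002,0,0]},{"gripper":0.2,"offset":[-0.5,-0.3,5],"rotation":[0.002,0,0]},{"gripper":0.2,"offset":[-0.5,-0.3,5],"rotation":[0.002,0,0]},{"gripper":0.2,"offset":[-0.5,-0.3,5],"rotation":[0.002,0,0]}]' 30
```

```text
t: 11.6
tool_pos: [0.5406, 0.0993, 0.0267]
tool_rot: [-1.936, -2.47, 0.006]
contact_force: [-0.4, -0.0, 0.1]
opening: 0.0586
grip_force: 32.5
```

```bash
python3 -m handwheel '[{"gripper":0.2,"offset":[0,0,0.5],"rotation":[0,0,0]},{"gripper":0.2,"offset":[0,0,1],"rotation":[0,0,0]},{"gripper":0.2,"offset":[0,0,1.4],"rotation":[0,0,0]},{"gripper":0.2,"offset":[0,0,1.4],"rotation":[0,0,0]},{"gripper":0.2,"offset":[0,0,1.4],"rotation":[0,0,0]},{"gripper":0.2,"offset":[0,0,1.4],"rotation":[0,0,0]},{"gripper":0.2,"offset":[0,0,1.4],"rotation":[0,0,0]},{"gripper":0.2,"offset":[0,0,1.4],"rotation":[0,0,0]}]' 30
```

```text
t: 12.6
tool_pos: [0.5408, 0.0993, 0.0263]
tool_rot: [-1.936, -2.47, 0.007]
contact_force: [-4.1, 0.6, 6.1]
opening: 0.0583
grip_force: 33.2
```

```bash
python3 -m handwheel '[{"gripper":0.2,"offset":[0,0,-0.5],"rotation":[0.003,0,0]},{"gripper":-0.55,"offset":[0,0,-0.5],"rotation":[0.003,0,0]},{"gripper":-1,"offset":[0,0,-0.5],"rotation":[0.003,0,0]},{"gripper":-1,"offset":[0,0,-0.5],"rotation":[0.003,0,0]},{"gripper":-1,"offset":[0,0,-30],"rotation":[0.003,0,0]},{"gripper":-1,"offset":[0,0,-80],"rotation":[0.003,0,0]},{"gripper":-1,"offset":[0,0,-110],"rotation":[0.003,0,0]},{"gripper":-1,"offset":[0,0,-130],"rotation":[0.003,0,0]}]' 20
python3 - <<'E'
from look import *
W=Cam("wrist"); cv2.imwrite("pics/w5.png",W.im[:,:,::-1])
for k in W.mask(*COL["yellow"],200)[:1]: print(fitc(W,cv2.convexHull(k),.042),cv2.boundingRect(k))
for v in (50,60):
  for e,h in holes(W,v): print(v,np.round(e[0],1),np.round(e[1],1),fitc(W,cv2.ellipse2Poly(tuple(int(round(a)) for a in e[0]),tuple(int(a/2) for a in e[1]),int(e[2]),0,360,4),.010))
E
python3 go.py 0.4215 0.311 0.09 1.81
```

```text
t: 13.6
tool_pos: [0.5418, 0.0995, 0.1571]
tool_rot: [-1.936, -2.47, 0.008]
contact_force: [-0.2, 0.5, -0.6]
opening: 0.0856
grip_force: 0.0
(array([0.54183294, 0.09806948]), np.float64(0.03029830293663721)) (239, 162, 82, 80)
50 [279.7 378.1] [249.9 591.7] (array([ 0.59376159, -0.12799793]), np.float64(0.25189725457987394))
50 [281.8 182.2] [78.9 91.9] (array([0.54170972, 0.10620177]), np.float64(0.03494066584330598))
60 [281.4 308.4] [39.6 53. ] (array([ 0.56913642, -0.00810566]), np.float64(0.022753998565201283))
60 [279.8 378.2] [250.1 591.6] (array([ 0.59382115, -0.12832348]), np.float64(0.2524282095847689))
60 [280.4 186.5] [90.  96.5] (array([0.54114294, 0.10135468]), np.float64(0.038987198466017836))
60 [ 94.6 145.7] [50.1 74.3] (array([0.38445133, 0.09934103]), np.float64(0.026740784081826258))
off [234.4 -67.4  69.4] rot [-0.0026  0.0011  0.0018] t 13.65 F [1.3 0.9 2.4] op 0.0855
```

View pics/w5.png

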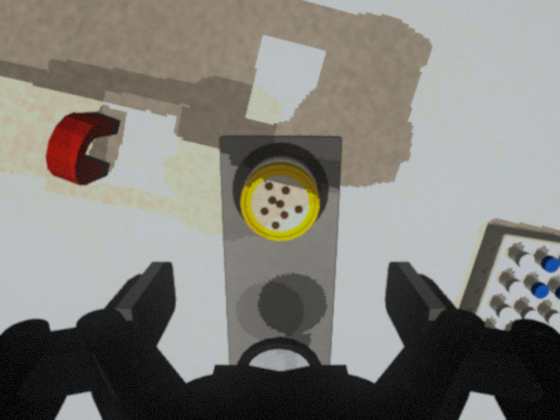

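```bash
python3 -m handwheel '[{"gripper":-1,"offset":[50,-14,0],"rotation":[-0.002,0,0]},{"gripper":-1,"offset":[100,-28,0],"rotation":[-0.002,0,0]},{"gripper":-1,"offset":[150,-42,10],"rotation":[-0.002,0,0]},{"gripper":-1,"offset":[195,-56,30],"rotation":[-0.002,0,0]},{"gripper":-1,"offset":[225,-65,55],"rotation":[-0.002,0,0]},{"gripper":-1,"offset":[234,-67.4,65],"rotation":[-0.002,0,0]},{"gripper":-1,"offset":[234,-67.4,65],"rotation":[-0.002,0,0]},{"gripper":-1,"offset":[234,-67.4,65],"rotation":[-0.002,0,0]}]'
sed -i 's/blue=((100,120,80),(125/blue=((98,90,40),(128/' h.py
python3 - <<'E'
from look import *
W=Cam("wrist")
for lo in ((98,90,40),(98,70,30),(98,120,60)):
  for k in W.mask(lo,(128,255,255),200)[:2]:
    q,r=fitc(W,cv2.convexHull(k),.016); print(q,r,cv2.boundingRect(k))
E
python3 go.py 0.4215 0.311 0.0 1.81
```

```text
t: 14.65
tool_pos: [0.4205, 0.31, 0.0916]
tool_rot: [-1.938, -2.469, 0.006]
contact_force: [0.2, 0.1, -0.1]
opening: 0.0853
grip_force: 0.0
[0.42315805 0.31119804] 0.029427488317994886 (239, 170, 91, 90)
[0.42318796 0.31124593] 0.029559881351362536 (239, 169, 91, 91)
[0.42330816 0.31092042] 0.028972794866229324 (239, 171, 90, 89)
off [ 0.8  1.4 91.9] rot [-0.0042 -0.0002  0.0004] t 14.7 F [ 0.3 -0.2  0.2] op 0.0856
```

```bash
python3 -m handwheel '[{"gripper":-1,"offset":[0.5,2.5,40],"rotation":[-0.004,0,0]},{"gripper":-1,"offset":[0.5,2.5,70],"rotation":[-0.004,0,0]},{"gripper":-1,"offset":[0.5,2.5,86],"rotation":[-0.004,0,0]},{"gripper":-1,"offset":[0.5,2.5,92],"rotation":[-0.004,0,0]},{"gripper":-1,"offset":[0.5,2.5,92],"rotation":[-0.004,0,0]},{"gripper":-0.2,"offset":[0.5,2.5,92],"rotation":[-0.004,0,0]},{"gripper":0.2,"offset":[0.5,2.5,92],"rotation":[-0.004,0,0]},{"gripper":0.2,"offset":[0.5,2.5,92],"rotation":[-0.004,0,0]}]' 30
python3 -m handwheel '[{"gripper":0.2,"offset":[0,0,-20],"rotation":[0,0,0]},{"gripper":0.2,"offset":[0,0,-60],"rotation":[0,0,0]},{"gripper":0.2,"offset":[0,0,-100],"rotation":[0,0,0]},{"gripper":0.2,"offset":[-40,12,-120],"rotation":[0,0,0]},{"gripper":0.2,"offset":[-80,24,-120],"rotation":[0,0,0]},{"gripper":0.2,"offset":[-120,36,-120],"rotation":[0,0,0]},{"gripper":0.2,"offset":[-150,45,-120],"rotation":[0,0,0]},{"gripper":0.2,"offset":[-150,45,-120],"rotation":[0,0,0]}]' 30
python3 - <<'E'
from look import *
W=Cam("wrist"); o=ctrl.get_obs()
zt=o["tool_pos"][2]+.016; T=R.from_rotvec(o["tool_rot"])
for k in W.mask(*COL["blue"],200)[:1]:
    q,r=fitc(W,cv2.convexHull(k),zt); print(q,r,cv2.boundingRect(k),"tool mm",T.inv().apply(np.array([*q,zt])-o["tool_pos"])*1e3)
E
python3 go.py 0.541 0.099 0.1 1.81
```

```text
t: 15.7
tool_pos: [0.4223, 0.312, 0.0004]
tool_rot: [-1.938, -2.472, -0.001]
contact_force: [-1.2, -0.5, 6.1]
opening: 0.0589
grip_force: 32.4
t: 16.7
tool_pos: [0.5017, 0.1751, 0.1188]
tool_rot: [-1.941, -2.469, 0.002]
contact_force: [-0.6, 0.7, -0.3]
opening: 0.0588
grip_force: 32.5
[0.50228613 0.17548578] 0.030061023442300217 (206, 211, 149, 142) tool mm [ -0.85088997   1.0767079  -16.00278985]
off [-84.3  20.6  18.5] rot [-0.0023 -0.0004  0.0001] t 16.75 F [-1.3 -0.1 -0.3] op 0.0588
```

```bash
python3 -m handwheel '[{"gripper":0.2,"offset":[-40,10,0],"rotation":[-0.002,0,0]},{"gripper":0.2,"offset":[-75,18,0],"rotation":[-0.002,0,0]},{"gripper":0.2,"offset":[-83.4,20.5,10],"rotation":[-0.002,0,0]},{"gripper":0.2,"offset":[-83.4,20.5,35],"rotation":[-0.002,0,0]},{"gripper":0.2,"offset":[-83.4,20.5,55],"rotation":[-0.002,0,0]},{"gripper":0.2,"offset":[-83.4,20.5,67],"rotation":[-0.002,0,0]},{"gripper":0.2,"offset":[-83.4,20.5,71],"rotation":[-0.002,0,0]},{"gripper":0.2,"offset":[-83.4,20.5,71],"rotation":[-0.002,0,0]}]' 30
python3 go.py 0.5407 0.0998 0.043 1.81
```

```text
t: 17.75
tool_pos: [0.5407, 0.1007, 0.0478]
tool_rot: [1.938, 2.473, 0.0]
contact_force: [-0.7, -0.4, 0.6]
opening: 0.0584
grip_force: 32.5
off [-0.8 -0.2  4.8] rot [ 0.0002 -0.      0.0022] t 17.75 F [-0.7 -0.4  0.6] op 0.0584
```

```bash
python3 -m handwheel '[{"gripper":0.2,"offset":[-0.6,-0.1,2],"rotation":[0,0,0]},{"gripper":0.2,"offset":[-0.6,-0.1,3.5],"rotation":[0,0,0]},{"gripper":0.2,"offset":[-0.6,-0.1,4.5],"rotation":[0,0,0]},{"gripper":0.2,"offset":[-0.6,-0.1,5],"rotation":[0,0,0]},{"gripper":0.2,"offset":[-0.6,-0.1,5.5],"rotation":[0,0,0]},{"gripper":0.2,"offset":[-0.6,-0.1,5.5],"rotation":[0,0,0]},{"gripper":0.2,"offset":[-0.6,-0.1,5.5],"rotation":[0,0,0]},{"gripper":0.2,"offset":[-0.6,-0.1,5.5],"rotation":[0,0,0]}]' 30
```

```text
t: 18.75
tool_pos: [0.5407, 0.0998, 0.0424]
tool_rot: [1.938, 2.472, -0.0]
contact_force: [-1.3, -0.1, 3.5]
opening: 0.0584
grip_force: 32.7
```

Contact, 3.5 N. Release, rise, check.

```bash
python3 -m handwheel '[{"gripper":-0.55,"offset":[0,0,0],"rotation":[0,0,0]},{"gripper":-1,"offset":[0,0,0],"rotation":[0,0,0]},{"gripper":-1,"offset":[0,0,0],"rotation":[0,0,0]},{"gripper":-1,"offset":[0,0,-20],"rotation":[0,0,0]},{"gripper":-1,"offset":[0,0,-70],"rotation":[0,0,0]},{"gripper":-1,"offset":[0,0,-120],"rotation":[0,0,0]},{"gripper":-1,"offset":[0,0,-160],"rotation":[0,0,0]},{"gripper":-1,"offset":[0,0,-170],"rotation":[0,0,0]}]' 20
python3 -m handwheel '[{"gripper":-1,"offset":[-40,0,-20],"rotation":[0,0,0]},{"gripper":-1,"offset":[-90,0,-20],"rotation":[0,0,0]},{"gripper":-1,"offset":[-140,0,-20],"rotation":[0,0,0]},{"gripper":-1,"offset":[-175,0,-20],"rotation":[0,0,0]},{"gripper":-1,"offset":[-190,0,-20],"rotation":[0,0,0]},{"gripper":-1,"offset":[-190,0,-20],"rotation":[0,0,0]},{"gripper":-1,"offset":[-190,0,-20],"rotation":[0,0,0]},{"gripper":-1,"offset":[-190,0,-20],"rotation":[0,0,0]}]' 20
python3 - <<'E'
from look import *
W=Cam("wrist"); o=ctrl.get_obs(); cv2.imwrite("pics/w6.png",W.im[:,:,::-1])
for n,z in(("yellow",.042),("blue",.058)):
    k=W.mask(*COL[n],100)[0]; print(n,fitc(W,cv2.convexHull(k),z),cv2.boundingRect(k))
for c in W.mask(*COL["orange"],40): print("orange",cen(c),cv2.minAreaRect(c),W.plane([cen(c)],.130))
E
python3 go.py 0.5801 -0.0597 0.098 1.81
```

```text
t: 19.75
tool_pos: [0.5427, 0.0999, 0.2177]
tool_rot: [1.934, 2.467, 0.009]
contact_force: [0.5, -0.8, -0.3]
opening: 0.0854
grip_force: 0.0
t: 20.75
tool_pos: [0.5859, -0.0835, 0.2322]
tool_rot: [-1.936, -2.474, -0.0]
contact_force: [-0.7, -0.7, -0.4]
opening: 0.0854
grip_force: 0.0
yellow (array([0.54441855, 0.08846047]), np.float64(0.024949819511934354)) (263, 0, 36, 7)
blue (array([0.76029428, 0.09718985]), np.float64(0.006747916621817548)) (520, 25, 16, 15)
off [2.460e+01 1.000e-01 1.343e+02] rot [ 0.0001 -0.0001  0.0033] t 20.8 F [0.2 0.5 0.5] op 0.0852
```

View pics/w6.png

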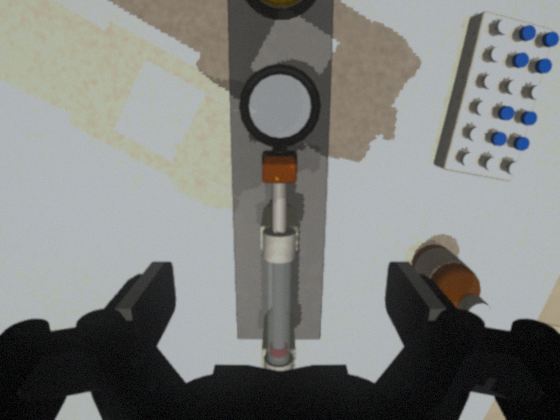

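```bash
python3 - <<'E'
from look import *
W,S,T=Cam("wrist"),Cam("scene"),Cam("top")
for C,n in((S,"S"),(T,"T")):
    for c,z in(("yellow",.042),("blue",.058)):
        print(n,c,[(np.round(cen(k)),cv2.contourArea(k),np.round(fitc(C,cv2.convexHull(k),z)[0],4)) for k in C.mask(*COL[c],60)[:2]])
pts={}
for C,n in((W,"W"),(S,"S"),(T,"T")):
    for k in C.mask((4,150,60),(20,255,255),10):
        p=C.plane([cen(k)],.115)[0]; x,y,w,h=cv2.boundingRect(k)
        if np.hypot(*(p[:2]-[.58,-.06]))<.05: print(n,cen(k),(x,y,w,h),np.round(p,4)); pts[n]=(C,cen(k))
        
if "S" in pts: print(tri(*pts["W"],*pts["S"]))
a=S.im; cv2.imwrite("pics/s7.png",cv2.resize(a[170:290,100:340,::-1],None,fx=3,fy=3,interpolation=cv2.INTER_CUBIC))
E
```

```text
S yellow [(array([295., 241.]), 92.0, array([0.5575, 0.096 ]))]
S blue [(array([297., 227.]), 513.0, array([0.5479, 0.0972]))]
T yellow []
T blue [(array([250., 242.]), 583.5, array([0.5415, 0.0984]))]
W [279.15649867 169.2102122 ] (263, 157, 34, 26) [ 0.5803 -0.0608  0.115 ]
S [213.64666667 210.76      ] (211, 207, 6, 10) [ 0.568  -0.0644  0.115 ]
T [326.16775599 220.81045752] (322, 215, 9, 14) [ 0.5797 -0.0598  0.115 ]
(array([ 0.57997075, -0.06008239,  0.12681045]), np.float64(0.002619771858092671))
```

View pics/s7.png

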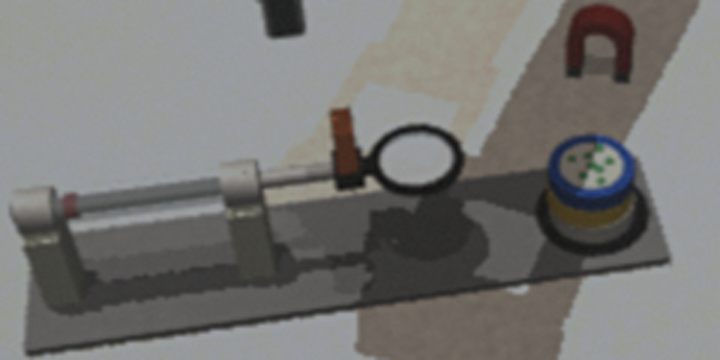

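```bash
python3 -m handwheel '[{"gripper":-1,"offset":[24.6,-0.5,30],"rotation":[0,0,0.003]},{"gripper":-1,"offset":[24.6,-0.5,70],"rotation":[0,0,0.003]},{"gripper":-1,"offset":[24.6,-0.5,105],"rotation":[0,0,0.003]},{"gripper":-1,"offset":[24.6,-0.5,125],"rotation":[0,0,0.003]},{"gripper":-1,"offset":[24.6,-0.5,134],"rotation":[0,0,0.003]},{"gripper":-0.3,"offset":[24.6,-0.5,134],"rotation":[0,0,0.003]},{"gripper":0.15,"offset":[24.6,-0.5,134],"rotation":[0,0,0.003]},{"gripper":0.15,"offset":[24.6,-0.5,134],"rotation":[0,0,0.003]}]' 20
python3 - <<'E'
from look import *
W=Cam("wrist"); o=ctrl.get_obs(); cv2.imwrite("pics/w8.png",W.im[:,:,::-1]); print(o["opening"],o["tool_pos"],o["contact_force"])
E
```

```text
t: 21.95
tool_pos: [0.5806, -0.0612, 0.0997]
tool_rot: [1.941, 2.468, 0.002]
contact_force: [-0.4, -0.4, 0.1]
opening: 0.0365
grip_force: 0.0
0.03639331148857792 [ 0.58035239 -0.06112722  0.09938683] [-0.40779588  0.61412031  0.87423371]
```

View pics/w8.png

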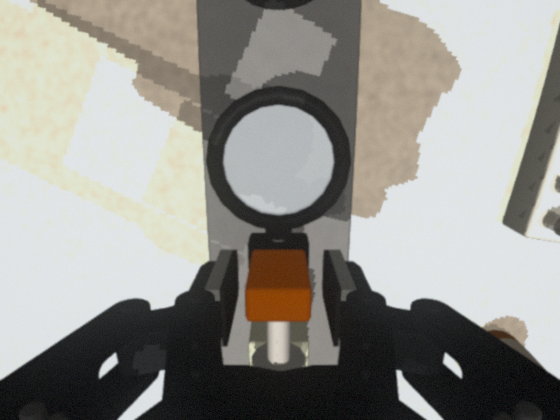

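```bash
python3 -m handwheel '[{"gripper":0.3,"offset":[0,0,2],"rotation":[0,0,0]},{"gripper":0.4,"offset":[0,0,2],"rotation":[0,0,0]},{"gripper":0.6,"offset":[0,0,2],"rotation":[0,0,0]},{"gripper":0.8,"offset":[0,0,2],"rotation":[0,0,0]},{"gripper":1,"offset":[0,0,2],"rotation":[0,0,0]},{"gripper":1,"offset":[0,0,2],"rotation":[0,0,0]},{"gripper":1,"offset":[0,0,2],"rotation":[0,0,0]},{"gripper":1,"offset":[0,0,2],"rotation":[0,0,0]}]' 60
python3 go.py 0.5522 0.0552 0.098 1.81
```

```text
t: 23.0
tool_pos: [0.5796, -0.0609, 0.0963]
tool_rot: [-1.942, -2.469, -0.0]
contact_force: [-0.7, 0.6, 0.9]
opening: 0.0233
grip_force: 59.4
off [119.3   0.7  -1.7] rot [-0.     -0.0001 -0.0012] t 23.0 F [-0.7  0.6  0.9] op 0.0233
```

```bash
python3 -m handwheel '[{"gripper":1,"offset":[10,0,0],"rotation":[0,0,0]},{"gripper":1,"offset":[25,0,0],"rotation":[0,0,0]},{"gripper":1,"offset":[43,0,0],"rotation":[0,0,0]},{"gripper":1,"offset":[61,0,0],"rotation":[0,0,0]},{"gripper":1,"offset":[78,0,0],"rotation":[0,0,0]},{"gripper":1,"offset":[92,0,0],"rotation":[0,0,0]},{"gripper":1,"offset":[100,0,0],"rotation":[0,0,0]},{"gripper":1,"offset":[100,0,0],"rotation":[0,0,0]}]' 80
python3 go.py 0.5522 0.0552 0.096 1.81
```

```text
t: 24.0
tool_pos: [0.556, 0.037, 0.0963]
tool_rot: [1.939, 2.469, -0.001]
contact_force: [2.7, -7.5, -0.8]
opening: 0.023
grip_force: 78.7
off [18.6  0.6  0.3] rot [0.0008 0.002  0.    ] t 24.0 F [ 2.7 -7.5 -0.8] op 0.023
```

```bash
python3 -m handwheel '[{"gripper":1,"offset":[6,0,0],"rotation":[0,0,0]},{"gripper":1,"offset":[12,0,0],"rotation":[0,0,0]},{"gripper":1,"offset":[17,0,0],"rotation":[0,0,0]},{"gripper":1,"offset":[19.5,0,0],"rotation":[0,0,0]},{"gripper":1,"offset":[19.5,0,0],"rotation":[0,0,0]},{"gripper":1,"offset":[19.5,0,0],"rotation":[0,0,0]},{"gripper":1,"offset":[19.5,0,0],"rotation":[0,0,0]},{"gripper":1,"offset":[19.5,0,0],"rotation":[0,0,0]}]' 80
python3 - <<'E'
from look import *
o=ctrl.get_obs(); p=o["tool_pos"]; u=np.array([np.cos(1.81),np.sin(1.81)])
print(p,"moved",(p[:2]-[.5796,-.0609])@u,o["contact_force"])
S,T=Cam("scene"),Cam("top")
m=np.array([.5415,.100])-.223*u   # mouth expected
for C,n in((S,"S"),(T,"T")):
    print(n,"mouth px",C.proj([*m,.085]))
    for k in C.mask((0,90,60),(8,255,255),6)+C.mask((172,90,60),(180,255,255),6):
        q=C.plane([cen(k)],.085)[0]
        if np.hypot(*(q[:2]-m))<.06: print(n,cen(k),cv2.boundingRect(k),"rel to mouth",(q[:2]-m)@u,"(top of band)",(C.plane([cen(k)],.0935)[0][:2]-m)@u)
    for c,z in(("yellow",.042),("blue",.058)):
        print(n,c,[np.round(fitc(C,cv2.convexHull(k),z)[0],4) for k in C.mask(*COL[c],60)[:1]])
a=cv2.resize(S.im[170:270,100:340,::-1],None,fx=3,fy=3,interpolation=cv2.INTER_CUBIC); b=cv2.resize(T.im[160:260,220:440,::-1],(720,327),interpolation=cv2.INTER_CUBIC)
cv2.imwrite("pics/f9.png",np.vstack([a[:270],b]))
E
```

```text
t: 25.0
tool_pos: [0.5517, 0.0551, 0.0963]
tool_rot: [1.94, 2.468, -0.001]
contact_force: [3.8, -8.2, -1.1]
opening: 0.0227
grip_force: 78.6
[0.55165553 0.05506882 0.09629437] moved 0.11928769293202333 [ 3.84713761 -8.18954409 -1.06138779]
S mouth px [[186.60721864 230.23455273]]
S yellow [array([0.5579, 0.0967])]
S blue [array([-0.5242, -0.2194])]
T mouth px [[350.67283922 214.75207653]]
T [350.78571429 215.21428571] (349, 212, 4, 8) rel to mouth 3.4105751253037575e-05 (top of band) 0.0018875445758174158
T yellow []
T blue []
```

View pics/f9.png

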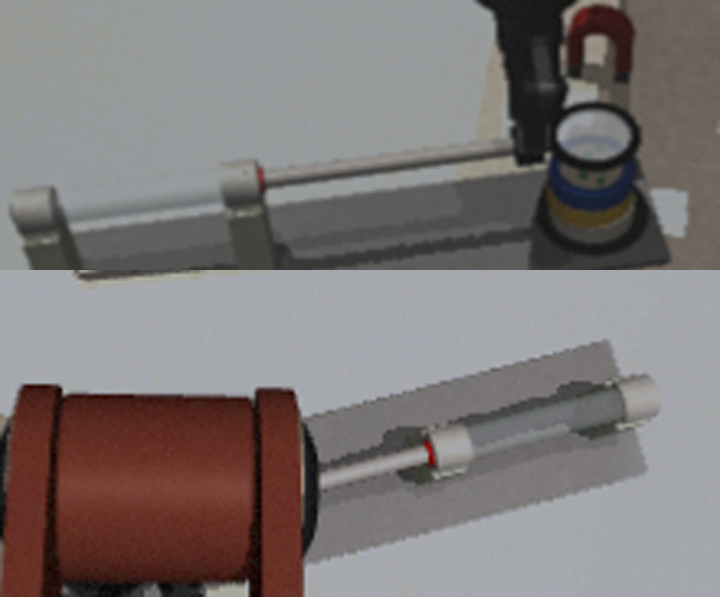

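```bash
python3 -m handwheel '[{"gripper":1,"offset":[0.5,0,0],"rotation":[0,0,0]},{"gripper":1,"offset":[0.5,0,0],"rotation":[0,0,0]},{"gripper":1,"offset":[0.5,0,0],"rotation":[0,0,0]},{"gripper":1,"offset":[0.5,0,0],"rotation":[0,0,0]},{"gripper":1,"offset":[0.5,0,0],"rotation":[0,0,0]},{"gripper":1,"offset":[0.5,0,0],"rotation":[0,0,0]},{"gripper":1,"offset":[0.5,0,0],"rotation":[0,0,0]},{"gripper":1,"offset":[0.5,0,0],"rotation":[0,0,0]}]' 80
python3 -c "
from station import ctrl
print(ctrl.finish_job())"
```

```text
t: 26.1
tool_pos: [0.5516, 0.0555, 0.0963]
tool_rot: [1.94, 2.468, -0.002]
contact_force: [3.9, -7.4, -1.6]
opening: 0.0228
grip_force: 78.7
the job is handed in; nothing more can be done
None
```

The job is handed in at about 26 s (no verdict was returned): white (nudged about 6 mm to the disc's centre first), yellow and blue are stacked within about 2 mm of the disc's centre, and the gripper still holds the lens arm about 120 mm out with the red band at the sleeve's mouth; I did not move the rack, magnet or bottle.

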